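# Unload the leaning candle rack for rolling in wax chips

## Robot

A 6-joint arm with a two-finger parallel gripper is mounted at the origin on a cart in front of the work surface, level with it; the furniture and walls round the work are solid. World frame = base frame: x ahead of the robot, y to its left, z up, the work surface at z = 0. Lengths are in m, angles in rad, forces in N, time in s.
With the tool pointing down it reaches from about 0.3 to 0.875 m from the base axis. Payload 4.2 kg.
Tool frame: the origin (TCP) lies midway between the tips of the shut fingers; the grasp point (between the pads) lies robot.grip_point_offset behind it (robot.grip_point_offset is the distance from the TCP to the grasp point, in m); x points along the fingers, y is the direction in which the jaws open and shut, and the axes are right-handed (so a half turn about x gives the same grasp; the last joint's range is limited). The gripper opens to 85 mm and grips with 20 to 120 N. Pads are 22 mm wide; open, the fingers measure 114 mm over their backs; the gripper's body (76 mm by 85 mm) begins 54 mm behind the grasp point. The pads swing forward as they close: fully open they stand 13 mm farther back than shut.
Start: joints at [-1.141, 0.32, 1.565, -0, 1.257, -0.02], TCP at [0.25, -0.518, 0.231] pointing down, gripper open.
Joint ranges: [-3.11, 3.11], [-0.84, 2.01], [0.21, 2.61], [-1.34, 4.49], [0.05, 2.63], [-2.56, 2.56]. Speed limits (rad/s): [2.57, 2.57, 3.14, 3.14, 3.14, 3.14].

## Interface

Orientations are given as a 3x3 rotation matrix whose columns are the frame's x, y, z axes.
In Python, from bench import sensors, vision, robot gives the robot as it stands.
- The arm moves only by the tool apply_moves, never from a script. Its argument "rows" is a list that holds one entry, the list of rows, each a list of 7 numbers: the shift along the tool's x, y, z in mm, then the turn, a rotation vector about the tool's x, y, z in rad, then the closure, from 0 (fully open) to 1 (shut). A call has 1 to 10 rows; each row shifts and turns the pose as measured when the row begins, along the tool's axes as they then stand; what a row does not reach is not made up. A row lasts 1/12 s, in which the tool goes at most 41.7 mm and 7.16 degrees, less where a joint would pass 70% of its speed; a pose out of reach is approached as far as the arm can. A call with a gripper value outside its range is refused whole. The fingers move at their own pace and stop on an object; "force" is the grip in N (left out, the last holds). Time passes only in rows, so rows that do not move let the fingers close. It gives the time, the measured TCP pose, the force and the opening at its end, in the units of the state.
- sensors.state(): the state, without advancing time (a new reading comes with each control period).
- vision.read_camera(name): name is "side" or "top" or "wrist"; returns the picture (384x512x3 uint8, red, green, blue); there is no depth.
- vision.camera_params(name): a dict with "mtx" (3x3 intrinsics, pixels), "eye" and "rotation" of the camera in the world. Camera axes: x right, y up, looking along -z (the intrinsics and any distortion apply to the point x, -y, -z); pixel columns grow to the right and rows downward; lengths in m; the calibration is good to about 2 mm. A picture is of the moment at which its call begins: read the wrist's pose just before it. camera_params takes no time and is no camera call; for the wrist camera it gives the pose at the moment of the call.
- robot.finish_job(): hands the job in, once; it reports no verdict.
The state is a dict: "clock": time; "joints": joint angles; "qd": joint speeds; "effort": joint torques, N m; "ee_pos": TCP position; "ee_rot": TCP orientation; "wrist_force": force on the tool from outside, world axes, zero at the start; "torque": the same for the moment, N m; "width": finger opening in m.
Only numpy, scipy, OpenCV 4.12 (cv2) and the standard library are available. Lean on these libraries where they do the work, as an engineer would, in place of code of your own. Each camera call takes 0.05 s, during which the arm holds its last target.

## Task

The two candles leaning in the wooden rack are to be rolled in wax chips: draw out the shorter one, lay it on its side on the chips in the middle of the tray beside the rack, along the tray's length, and let go. Then draw out the taller one, turn it level and finish while holding it raised over the middle of that tray, also lengthwise, about a hand's width above the laid candle. Leave the tealight, glass dish and wick spool where they stand.

Things in the scene. Friction and masses are not known exactly. Their poses are not given: they have to be found in the camera images.
- short_center (a point): Middle of the shorter candle: a square candle 45 x 45 mm in section, 121 mm long plus an 8 mm wick, about 0.19 kg. z runs along its length from foot to wick; the foot is 60.5 mm behind this point. It starts with its foot in one of the rack's two sockets (either one), leaning back, about 35 degrees above level. Grasp it across two opposite sides.
- tall_center (a point): Middle of the taller candle: square, 42 x 42 mm in section, 187 mm long plus a 10 mm wick, about 0.30 kg. z runs along its length from foot to wick; the foot is 93.5 mm behind this point. It starts in the rack's other socket, leaning likewise.
- rack: Fixed wooden rack, base 175x190 mm, origin at table height; candles lean along +x (35 deg above level). Two loose square sockets at y = +-55 mm, 52 mm wide, 42 mm deep along the candle, walls 8 mm, outer face of the upper wall 37 mm from the candle axis; foot centre at x=0, z=45 mm. Above the mouth a candle rests only on a 26 mm wide rail under it, to 125 mm from the foot: fingers can pass at both sides.
- chip_tray: Fixed shallow open tray filled with wax chips, 193 mm (x) by 290 mm (y), origin at the centre of its underside on the table; its LENGTH is its own y axis. Walls 9 mm thick and 48 mm high; the chips form a firm flat bed 18 mm above the table, 156 x 252 mm.
- tealight: Bystander: tealight in an aluminium cup, 38 mm across, 24 mm high; origin at its underside.
- glass_dish: Bystander: empty round smoky glass dish, 60 mm across, 34 mm high; origin at its underside.
- wick_spool: Bystander: wooden spool of wick, 60 mm across, 68 mm high, upright; origin at its underside.
Things that resemble listed ones, but are neither listed nor needed, are in the scene too. Of the things that look like the part that bears tall_center, the larger one is meant.

How it is judged:
On the way, in this order (a step that is already met when the one before it is completed fails the run):
1. the shorter candle lies on its side on the chips, along the tray, let go, while the taller one is still in the rack (angle between short_center's own z axis and vertical between 1.4 and 1.74 rad and angle between the z axis of short_center and the y axis of chip_tray, either way round below 0.26 rad and z of short_center in the frame of chip_tray below 0.055 m and x of short_center in the frame of chip_tray between -0.065 and 0.065 m and y of short_center in the frame of chip_tray between -0.085 and 0.085 m and contact force between candle_short and the fingers below 0.1 N and linear speed of candle_short below 0.02 m/s and distance of tall_center from where it was at the start of the episode below 0.03 m), for 0.2 s.
2. the taller candle is held level and raised above the tray, along its length (height (world z) of tall_center between 0.12 and 0.4 m and angle between tall_center's own z axis and vertical between 1.36 and 1.78 rad and angle between the z axis of tall_center and the y axis of chip_tray, either way round below 0.26 rad and x of tall_center in the frame of chip_tray between -0.06 and 0.06 m and y of tall_center in the frame of chip_tray between -0.08 and 0.08 m and contact force between candle_tall and the fingers above 1 N and linear speed of candle_tall below 0.03 m/s and angular speed of candle_tall below 0.3 rad/s and contact force between candle_tall and rack below 0.05 N and contact force between candle_tall and chip_tray below 0.05 N and contact force between candle_tall and candle_short below 0.05 N), for 0.3 s.
At the end, for the whole second after the job is handed in: Short candle on the chips, released, level (10 deg), along the tray (15 deg), within 65/85 mm (across/along) of its middle. Tall candle still in the fingers, touching nothing else, 0.12-0.40 m up, level (12 deg), along the tray (15 deg), within 60/80 mm of its middle (all of step 2 and angle between short_center's own z axis and vertical between 1.4 and 1.74 rad and angle between the z axis of short_center and the y axis of chip_tray, either way round below 0.26 rad and z of short_center in the frame of chip_tray below 0.055 m and x of short_center in the frame of chip_tray between -0.065 and 0.065 m and y of short_center in the frame of chip_tray between -0.085 and 0.085 m and contact force between candle_short and the fingers below 0.1 N and linear speed of candle_short below 0.02 m/s); the arm keeps its last pose, push and grip.
It fails at once if the tealight is moved more than 30 mm or tipped (distance of tealight from where it was at the start of the episode above 0.03 m or angle between tealight's own z axis and vertical above 0.5 rad).
It fails at once if the glass dish is moved more than 30 mm or tipped (distance of glass_dish from where it was at the start of the episode above 0.03 m or angle between glass_dish's own z axis and vertical above 0.5 rad).
It fails at once if the wick spool is moved more than 30 mm or tipped (distance of wick_spool from where it was at the start of the episode above 0.03 m or angle between wick_spool's own z axis and vertical above 0.5 rad).
It also fails if it takes over 53 s, if anything falls off the work surface, if the arm or the gripper's body presses on something with over 40 N, if the wrist force passes 120 N, or if a joint passes its speed limit or range.

## Working session

There is one attempt and no reset: what is moved stays moved. The work goes in short steps, Python scripts to look and compute and a tool call to move; the robot and the scene stay as the last step left them, time stands still between calls to the robot, and variables do not carry over. Pictures are saved under pics/ and viewed, and the job is handed in when it is done.

Besides the shell and the picture viewer there is one more tool, called after ">>>" as name(argument=value, ...), one argument or row to a line, values as JSON. apply_moves: Moves the arm, as the interface text tells. Its arguments: {"type":"object","properties":{"rows":{"type":"array"},"force":{"type":"number"}},"required":["rows"]}

```bash
mkdir -p pics; ls; python3 - <<'E'
from bench import sensors, vision, robot
import cv2,numpy as np
print(robot.grip_point_offset, sensors.state())
for n in ("side","top","wrist"):
    p=vision.camera_params(n); print(n,p)
    cv2.imwrite(f"pics/{n}0.png",cv2.cvtColor(vision.read_camera(n),cv2.COLOR_RGB2BGR))
E
```

```text
pics
0.0187 {'clock': 0.0, 'joints': array([-1.14100219e+00,  3.20309036e-01,  1.56567725e+00,  1.86097774e-05,
        1.25742524e+00, -1.99785852e-02]), 'qd': array([ 3.63207546e-04,  5.23024617e-05, -6.45254131e-04,  2.89121537e-03,
        3.80358666e-04,  6.50559036e-04]), 'effort': array([ 1.34377395e-03, -4.15523386e+01, -2.34155720e+01, -3.59679450e-05,
        8.11812381e-03, -1.00503806e-05]), 'ee_pos': array([ 0.24980263, -0.51736568,  0.23047312]), 'ee_rot': array([[-7.41799822e-04,  4.34755015e-01, -9.00548459e-01],
       [ 1.66082284e-03, -9.00546929e-01, -4.34755644e-01],
       [-9.99998346e-01, -1.81815311e-03, -5.40255055e-05]]), 'wrist_force': array([-0.07080823, -0.8684609 , -0.23701191]), 'torque': array([-0.0136377 , -0.00903874,  0.00509629]), 'width': 0.08532717090483452}
side {'mtx': array([[427.11462877,   0.        , 249.62028409],
       [  0.        , 427.11462877, 185.66163218],
       [  0.        ,   0.        ,   1.        ]]), 'eye': array([0.46610848, 1.49076138, 0.66809782]), 'rotation': array([[-0.99792947,  0.02402374, -0.05966269],
       [-0.06425815, -0.41233218,  0.90876458],
       [-0.00276892,  0.91071677,  0.41302215]])}
top {'mtx': array([[489.09357896,   0.        , 258.42734001],
       [  0.        , 489.09357896, 189.81207928],
       [  0.        ,   0.        ,   1.        ]]), 'eye': array([0.40337141, 0.18848927, 1.51414241]), 'rotation': array([[-0.02033371,  0.99425292, -0.10510794],
       [-0.99977012, -0.02093572, -0.00462733],
       [-0.00680125,  0.10498969,  0.99445005]])}
wrist {'mtx': array([[277.24435197,   0.        , 251.45961039],
       [  0.        , 277.24435197, 192.30073579],
       [  0.        ,   0.        ,   1.        ]]), 'eye': array([ 0.31003241, -0.48775971,  0.37157758]), 'rotation': array([[ 0.43506274,  0.86785531,  0.23989075],
       [-0.90039887,  0.41978447,  0.11429295],
       [-0.00151267, -0.26572197,  0.96404852]])}
```

View pics/side0.png

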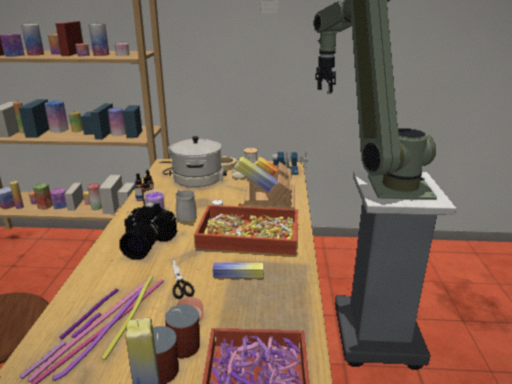

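View pics/top0.png

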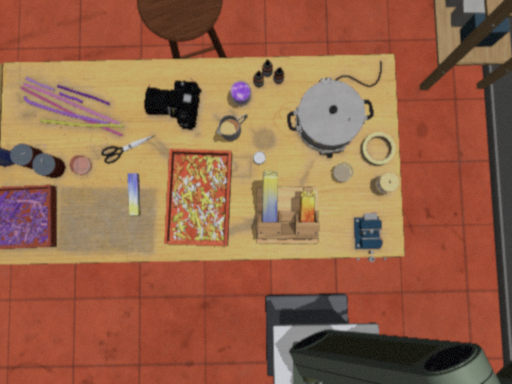

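View pics/wrist0.png

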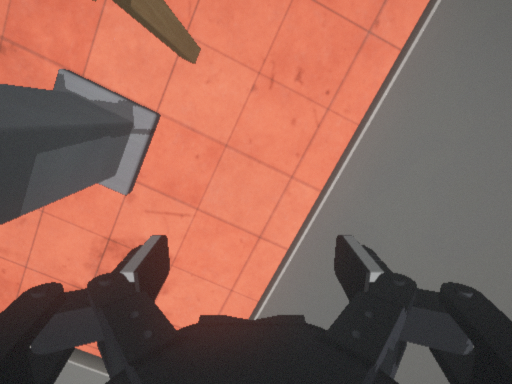

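```bash
cat > h.py <<'E'
from bench import sensors, vision, robot
import cv2,numpy as np
from scipy.spatial.transform import Rotation as R
def ray(n,uv,p=None):
    p=p or vision.camera_params(n); K=p["mtx"]
    d=np.array([(uv[0]-K[0,2])/K[0,0],-(uv[1]-K[1,2])/K[1,1],-1.])
    return p["eye"],p["rotation"]@d
def onz(n,uv,z,p=None):
    e,d=ray(n,uv,p); return e+d*(z-e[2])/d[2]
def proj(n,X,p=None):
    p=p or vision.camera_params(n); c=p["rotation"].T@(np.asarray(X)-p["eye"])
    K=p["mtx"]; return np.array([K[0,2]+K[0,0]*c[0]/-c[2],K[1,2]-K[1,1]*c[1]/-c[2]])
E
python3 - <<'E'
from h import *
t=cv2.imread('pics/top0.png'); s=cv2.imread('pics/side0.png')
a=cv2.resize(t[140:260,150:410],None,fx=3,fy=3,interpolation=cv2.INTER_CUBIC)
b=cv2.resize(s[130:280,160:340],None,fx=4,fy=4,interpolation=cv2.INTER_CUBIC)
cv2.imwrite('pics/topc.png',a);cv2.imwrite('pics/sidec.png',b)
for uv,z in [((168,150),.048),((231,150),.048),((231,245),.048),((166,245),.048),((258,240),0),((320,238),0),((342,172),.0),((259,157),.024),((388,183),0.068)]:
    print(uv,onz('top',uv,z).round(3))
E
```

```text
(168, 150) [0.686 0.468 0.048]
(231, 150) [0.682 0.276 0.048]
(231, 245) [0.395 0.28  0.048]
(166, 245) [0.399 0.474 0.048]
(258, 240) [0.408 0.2   0.   ]
(320, 238) [0.41  0.009 0.   ]
(342, 172) [ 0.614 -0.066  0.   ]
(259, 157) [0.663 0.192 0.024]
(388, 183) [ 0.568 -0.19   0.068]
```

View pics/topc.png

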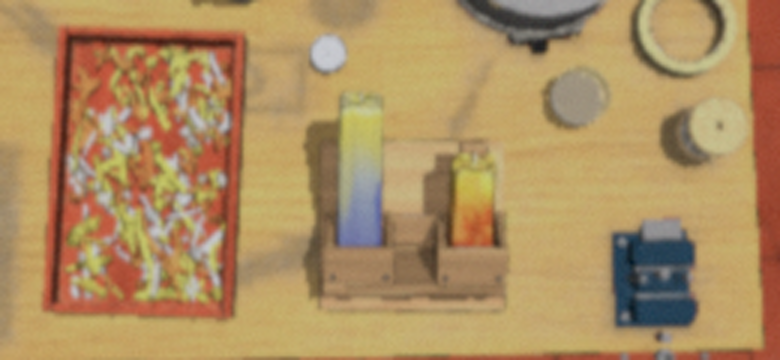

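View pics/sidec.png

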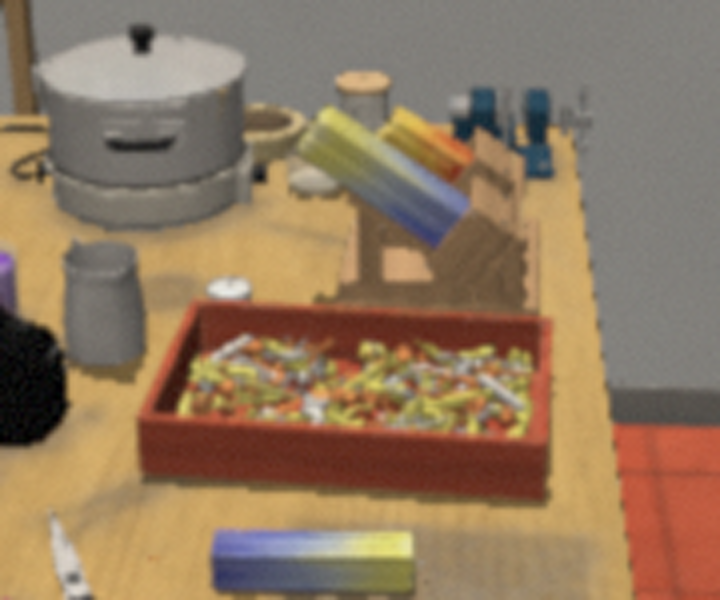

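```bash
cat >> h.py <<'E'
def Tm(p,Rm):
    T=np.eye(4);T[:3,:3]=Rm;T[:3,3]=p;return T
def cur():
    s=sensors.state(); return Tm(s["ee_pos"],s["ee_rot"]),s
def tool(pitch,yaw=0.):
    # tool x down tilted forward by pitch, z along +X
    c,s=np.cos(pitch),np.sin(pitch)
    return R.from_euler('z',yaw).as_matrix()@np.array([[s,0,c],[0,1,0],[-c,0,s]])
def rows(A,B,mm=38,deg=6.6,mode='screw',n=None):
    """constant row(s) from A to B"""
    D=np.linalg.inv(A)@B; rv=R.from_matrix(D[:3,:3]).as_rotvec(); 
    L=np.linalg.norm(D[:3,3]); a=np.linalg.norm(rv)
    k=n or int(np.ceil(max(L/(mm/1e3)*(1.0 if a<.3 else 1.35),np.degrees(a)/deg,1)))
    from scipy.linalg import logm
    X=np.real(logm(D))/k
    r=np.r_[X[:3,3]*1e3,X[2,1],X[0,2],X[1,0]]
    print(k,'rows of',r.round(4).tolist(),'|shift|',np.linalg.norm(r[:3]).round(1),'deg',np.degrees(np.linalg.norm(r[3:])).round(2))
    return k,r
E
python3 - <<'E'
from h import *
A,s=cur()
B=Tm([.50,.10,.33],tool(0))
k,r=rows(A,B)
X=np.zeros((4,4));X[:3,:3]=np.array([[0,-r[5],r[4]],[r[5],0,-r[3]],[-r[4],r[3],0]]);X[:3,3]=r[:3]/1e3
from scipy.linalg import expm
T=A.copy()
for i in range(k):
    T=T@expm(X); 
    if i%4==0: print(T[:3,3].round(3))
E
```

```text
24 rows of [-4.1412, 21.9466, -31.4242, -0.1122, -0.0001, 0.0] |shift| 38.6 deg 6.43
[ 0.288 -0.521  0.235]
[ 0.438 -0.495  0.251]
[ 0.561 -0.406  0.268]
[ 0.633 -0.272  0.284]
[ 0.641 -0.12   0.301]
[0.582 0.02  0.318]
```

>>> apply_moves(
  rows=[
    [[-4,22,-31,-0.112,0,0,0],[-4,22,-31,-0.112,0,0,0],[-4,22,-31,-0.112,0,0,0],[-4,22,-31,-0.112,0,0,0],[-4,22,-31,-0.112,0,0,0],[-4,22,-31,-0.112,0,0,0],[-4,22,-31,-0.112,0,0,0],[-4,22,-31,-0.112,0,0,0]],
  ],
)

```text
clock: 0.82
ee_pos: [0.5386, -0.4499, 0.257]
ee_rot: [[-0.01, 0.98, -0.197], [0.006, -0.197, -0.98], [-1.0, -0.011, -0.004]]
wrist_force: [0.1, -0.8, -0.1]
width: 0.0852
```

>>> apply_moves(
  rows=[
    [[-4,22,-31,-0.112,0,0,0],[-4,22,-31,-0.112,0,0,0],[-4,22,-31,-0.112,0,0,0],[-4,22,-31,-0.112,0,0,0],[-4,22,-31,-0.112,0,0,0],[-4,22,-31,-0.112,0,0,0],[-4,22,-31,-0.112,0,0,0],[-4,22,-31,-0.112,0,0,0]],
  ],
)

```text
clock: 1.48
ee_pos: [0.6644, -0.1689, 0.2816]
ee_rot: [[-0.017, 0.735, 0.677], [0.01, 0.678, -0.735], [-1.0, -0.006, -0.019]]
wrist_force: [-0.1, 0.1, 0.1]
width: 0.0853
```

```bash
python3 - <<'E'
from h import *
A,s=cur(); print(s['clock'],s['joints'].round(3),A.round(3))
rows(A,Tm([.50,.10,.33],tool(0)))
E
```

```text
1.4833 [-0.268  0.49   1.171  0.005  1.499 -1.013] [[-0.017  0.735  0.677  0.664]
 [ 0.01   0.678 -0.735 -0.169]
 [-1.    -0.006 -0.019  0.282]
 [ 0.     0.     0.     1.   ]]
12 rows of [-3.8406, 15.4562, -22.2086, -0.0689, -0.0017, -0.0002] |shift| 27.3 deg 3.95
```

>>> apply_moves(
  rows=[
    [[-5,21,-30,-0.092,-0.002,0,0],[-5,21,-30,-0.092,-0.002,0,0],[-5,21,-30,-0.092,-0.002,0,0],[-5,21,-30,-0.092,-0.002,0,0],[-5,21,-30,-0.092,-0.002,0,0],[-5,21,-30,-0.092,-0.002,0,0],[-5,21,-30,-0.092,-0.002,0,0],[-5,21,-30,-0.092,-0.002,0,0],[-5,21,-30,-0.092,-0.002,0,0],[0,0,0,0,0,0,0]],
  ],
)

```text
clock: 2.32
ee_pos: [0.4963, 0.1283, 0.3264]
ee_rot: [[-0.01, -0.057, 0.998], [0.009, 0.998, 0.057], [-1.0, 0.009, -0.009]]
wrist_force: [0.9, -0.3, 0.9]
width: 0.0858
```

```bash
python3 - <<'E'
from h import *
A,s=cur(); print(s['clock'],s['joints'].round(3),A.round(3))
p=vision.camera_params('wrist'); im=vision.read_camera('wrist')
import pickle; pickle.dump(p,open('w1.pkl','wb'))
cv2.imwrite('pics/w1.png',cv2.cvtColor(im,cv2.COLOR_RGB2BGR))
E
```

```text
2.3167 [ 0.224  0.177  1.521  0.011  1.45  -1.406] [[-0.01  -0.057  0.998  0.496]
 [ 0.009  0.998  0.057  0.128]
 [-1.     0.009 -0.009  0.326]
 [ 0.     0.     0.     1.   ]]
```

View pics/w1.png

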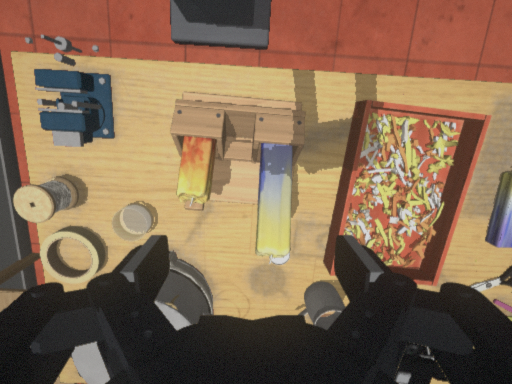

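```bash
python3 - <<'E'
import cv2
t=cv2.imread('pics/w1.png')
cv2.imwrite('pics/w1c.png',cv2.resize(t[85:275,165:310],None,fx=4,fy=3.1,interpolation=cv2.INTER_CUBIC) if 0 else cv2.resize(t[85:275,165:315],None,fx=3.1,fy=3.1,interpolation=cv2.INTER_CUBIC))
cv2.imwrite('pics/w1d.png',cv2.resize(t[90:290,320:500],None,fx=3,fy=3,interpolation=cv2.INTER_CUBIC))
E
```

```text
(no output)
```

View pics/w1c.png

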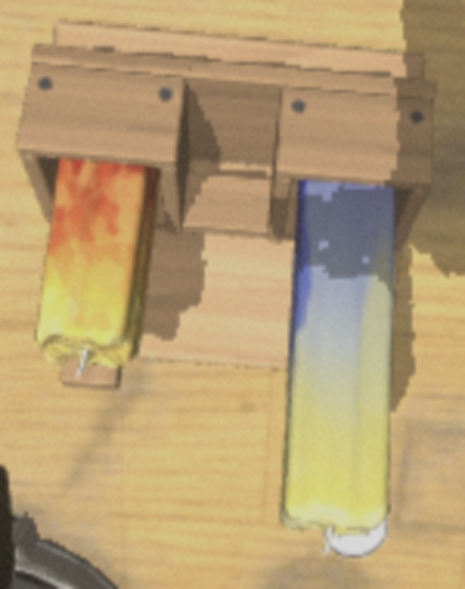

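View pics/w1d.png

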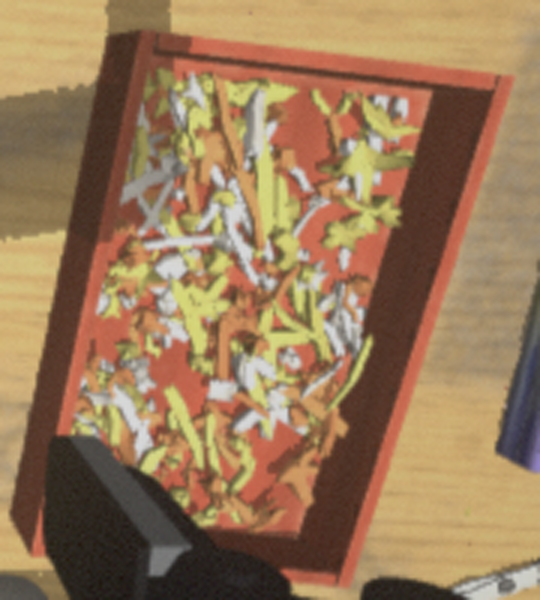

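```bash
python3 - <<'E'
from h import *; import pickle
p=pickle.load(open('w1.pkl','rb'))
f=lambda c,z:onz('wrist',(165+c[0]/3.1,85+c[1]/3.1),z,p).round(4)
g=lambda c,z:onz('wrist',(320+c[0]/3,90+c[1]/3),z,p).round(4)
for n,c,z in [('S endL',(40,345),.1328),('S endR',(127,355),.1328),('T endL',(285,515),.1695),('T endR',(388,523),.1695),
 ('S lipL',(22,152),.0994),('S lipR',(177,163),.0994),('T lipL',(279,173),.0994),('T lipR',(432,187),.0994),
 ('Smouth',(60,158),.091),('Smouth',(155,165),.091),('Tmouth',(300,182),.090),('Tm',(393,187),.09)]: print(n,f(c,z))
for n,c in [('tray nearR',(150,32)),('nearL',(513,75)),('farL',(350,585)),('farR',(35,553))]: print(n,g(c,.048))
E
```

```text
S endL [0.529  0.0404 0.1328]
S endR [0.5313 0.0755 0.1328]
T endL [0.5804 0.1417 0.1695]
T endR [0.5817 0.1812 0.1695]
S lipL [0.4551 0.0253 0.0994]
S lipR [0.4559 0.0903 0.0994]
T lipL [0.4576 0.1334 0.0994]
T lipR [0.4598 0.1988 0.0994]
Smouth [0.4572 0.0393 0.091 ]
Smouth [0.4579 0.0801 0.091 ]
Tmouth [0.4616 0.143  0.09  ]
Tm [0.4615 0.1837 0.09  ]
tray nearR [0.3948 0.2974 0.048 ]
nearL [0.4043 0.479  0.048 ]
farL [0.689  0.4636 0.048 ]
farR [0.6779 0.2789 0.048 ]
```

```bash
python3 - <<'E'
from h import *
f=lambda c,z:onz('top',(150+c[0]/3,140+c[1]/3),z).round(4)
for n,c,z in [('farL',(62,28),.048),('farR',(244,33),.048),('nearR',(236,316),.048),('nearL',(45,308),.048),
 ('T endL',(340,106),.1695),('T endR',(382,108),.1695),('S endL',(454,167),.1328),('S endR',(493,168),.1328),
 ('base farL',(321,140),0),('base nearL',(321,308),0),('base nearR',(503,311),.0),
 ('T lipL',(325,246),.0994),('T lipR',(392,248),.0994),('S lipL',(440,247),.0994),('S lipR',(505,249),.0994)]: print(n,f(c,z))
im=cv2.imread('pics/top0.png')
hsv=cv2.cvtColor(im,cv2.COLOR_BGR2HSV)
# red tray contour
m=((hsv[...,0]<8)|(hsv[...,0]>172))&(hsv[...,1]>120)
m=m.astype('uint8')*255; m[:, :155]=0; m[:,245:]=0; m[:140]=0; m[255:]=0
m=cv2.morphologyEx(m,cv2.MORPH_CLOSE,np.ones((9,9)))
c=max(cv2.findContours(m,cv2.RETR_EXTERNAL,cv2.CHAIN_APPROX_NONE)[0],key=cv2.contourArea)
bx=cv2.boxPoints(cv2.minAreaRect(c)); print(bx)
for b in bx: print(onz('top',b,.048).round(4))
E
```

```text
farL [0.6879 0.4599 0.048 ]
farR [0.6787 0.2753 0.048 ]
nearR [0.3939 0.2874 0.048 ]
nearL [0.4056 0.4773 0.048 ]
T endL [0.5856 0.1803 0.1695]
T endR [0.5829 0.1416 0.1695]
S endL [0.5301 0.0737 0.1328]
S endR [0.5284 0.0369 0.1328]
base farL [0.5734 0.1998 0.    ]
base nearL [0.3999 0.2033 0.    ]
base nearR [0.3931 0.0168 0.    ]
T lipL [0.4594 0.1972 0.0994]
T lipR [0.4562 0.1328 0.0994]
S lipL [0.4562 0.0866 0.0994]
S lipR [0.453  0.0242 0.0994]
[[164.7282  242.4364 ]
 [169.42644 148.47131]
 [231.12221 151.55609]
 [226.42397 245.52118]]
[0.4063 0.4781 0.048 ]
[0.6906 0.4637 0.048 ]
[0.677  0.2759 0.048 ]
[0.3934 0.2941 0.048 ]
```

```bash
cat > k.py <<'E'
from h import *
from scipy.optimize import least_squares
D=[((.32031,1.56568,1.25743),.5744,.2305),((.49,1.171,1.499),.6855,.2816),((.177,1.521,1.45),.5126,.3264)]
def fk(v,q):
    L1,L2,h,Lt,off=v; a=q[0];b=a+q[1];c=b+q[2]
    return off+L1*np.sin(a)+L2*np.sin(b)+Lt*np.sin(c), h+L1*np.cos(a)+L2*np.cos(b)+Lt*np.cos(c)
def res(v): return np.r_[[np.subtract(fk(v,q),(r,z)) for q,r,z in D]].ravel()
s=least_squares(res,[.45,.45,.3,.25,0.]); 
def ik(r,z,pitch):
    f=lambda q:np.r_[np.subtract(fk(s.x,q),(r,z)),sum(q)-(np.pi-pitch)]
    o=least_squares(f,[.4,1.6,.8]); return o.x.round(3),o.cost
if __name__=='__main__':
    print(s.x,s.fun.round(4))
    for r,z,p in [(.52,.07,.61),(.50,.07,0),(.55,.15,.61),(.66,.03,0),(.66,.2,0),(.55,.1,.3),(.60,.15,.61)]: print(r,z,p,ik(r,z,p))
E
python3 k.py
```

```text
[ 0.57589762  0.40946629 -0.35600549 -0.16689139  0.00367913] [ 0.0002  0.0001  0.0001  0.0005 -0.0003 -0.0006]
0.52 0.07 0.61 (array([0.482, 1.658, 0.391]), np.float64(9.42883159938788e-19))
0.5 0.07 0 (array([0.353, 1.976, 0.813]), np.float64(2.5518571763130875e-30))
0.55 0.15 0.61 (array([0.467, 1.467, 0.598]), np.float64(6.869488779623102e-19))
0.66 0.03 0 (array([0.616, 1.614, 0.911]), np.float64(1.6751276433093525e-27))
0.66 0.2 0 (array([0.479, 1.394, 1.268]), np.float64(7.319266840723774e-17))
0.55 0.1 0.3 (array([0.452, 1.691, 0.699]), np.float64(3.1421530979741393e-20))
0.6 0.15 0.61 (array([0.55 , 1.323, 0.659]), np.float64(1.5026066655391254e-16))
```

```bash
python3 - <<'E'
import k,numpy as np
for Lt in (.28,.4):
    k.s.x[:]=[.576,.409,Lt-.189,Lt,.0037]
    for r,z,p in [(.52,.07,.61),(.5,.07,.3),(.50,.07,0),(.55,.15,.61)]: print(Lt,r,z,p,k.ik(r,z,p))
E
```

```text
0.28 0.52 0.07 0.61 (array([ 0.251,  2.344, -0.063]), np.float64(8.111096587740533e-18))
0.28 0.5 0.07 0.3 (array([0.258, 2.174, 0.409]), np.float64(2.5236065704643703e-23))
0.28 0.5 0.07 0 (array([0.354, 1.976, 0.812]), np.float64(2.432598432664379e-25))
0.28 0.55 0.15 0.61 (array([0.154, 2.173, 0.204]), np.float64(1.0496962266402437e-25))
0.4 0.52 0.07 0.61 (array([ 0.219,  2.515, -0.202]), np.float64(1.2819262421521567e-26))
0.4 0.5 0.07 0.3 (array([0.218, 2.255, 0.368]), np.float64(7.430731441885875e-22))
0.4 0.5 0.07 0 (array([0.354, 1.976, 0.812]), np.float64(9.212881347754539e-25))
0.4 0.55 0.15 0.61 (array([0.082, 2.339, 0.111]), np.float64(4.099179966244458e-22))
```

```bash
cat >> h.py <<'E'
LEAN=np.radians(35)
def axis(yaw): return np.array([np.cos(LEAN)*np.cos(yaw),np.cos(LEAN)*np.sin(yaw),np.sin(LEAN)])
def nup(yaw): return np.array([-np.sin(LEAN)*np.cos(yaw),-np.sin(LEAN)*np.sin(yaw),np.cos(LEAN)])
FS=np.array([.443,.0572,.045]); FT=np.array([.4435,.1665,.045]); YAW=-.033
def grasp(F,s,up,pitch,yaw=YAW,back=0):
    Rm=tool(pitch,yaw); G=F+s*axis(yaw)+up*nup(yaw)
    return Tm(G+(.0187-back)*Rm[:,0],Rm)
E
python3 - <<'E'
from h import *
A,s=cur()
P=grasp(FS,.070,.004,.25,back=.09); Q=grasp(FS,.070,.004,.25)
print(A[:3,3],P[:3,3],Q[:3,3],Q[:3,:3].T@axis(YAW)); rows(A,P); rows(P,Q)
E
```

```text
[0.49838084 0.12692942 0.32580251] [0.48038607 0.05596581 0.15751041] [0.5026403  0.05523116 0.0703083 ] [-3.53083875e-01 -3.55841705e-18  9.35591672e-01]
5 rows of [33.0222, -14.1604, -7.8086, 0.0172, -0.0516, -0.0036] |shift| 36.8 deg 3.12
3 rows of [30.0, -0.0, 0.0, -0.0, 0.0, 0.0] |shift| 30.0 deg 0.0
```

>>> apply_moves(
  rows=[
    [[33,-14,-8,0.017,-0.052,-0.004,0],[33,-14,-8,0.017,-0.052,-0.004,0],[33,-14,-8,0.017,-0.052,-0.004,0],[33,-14,-8,0.017,-0.052,-0.004,0],[33,-14,-8,0.017,-0.052,-0.004,0],[0,0,0,0,0,0,0]],
  ],
  force=60,
)

```text
clock: 2.87
ee_pos: [0.4783, 0.0531, 0.1512]
ee_rot: [[0.265, 0.039, 0.964], [-0.011, 0.999, -0.037], [-0.964, -0.001, 0.265]]
wrist_force: [-4.1, 0.1, -1.6]
width: 0.0857
```

```bash
python3 - <<'E'
from h import *
A,s=cur(); print(s['clock'],s['joints'].round(3),A.round(3).tolist())
p=vision.camera_params('wrist'); im=vision.read_camera('wrist')
import pickle; pickle.dump(p,open('w2.pkl','wb'))
cv2.imwrite('pics/w2.png',cv2.cvtColor(im,cv2.COLOR_RGB2BGR))
rows(A,grasp(FS,.070,.004,.25,back=.03));rows(A,grasp(FS,.070,.004,.25))
E
```

```text
2.8667 [ 0.114  0.132  2.077 -0.067  0.668 -1.371] [[0.265, 0.039, 0.964, 0.478], [-0.011, 0.999, -0.037, 0.053], [-0.964, -0.001, 0.265, 0.151], [0.0, 0.0, 0.0, 1.0]]
2 rows of [27.2258, 1.5124, 1.4834, -0.0028, 0.0091, 0.0012] |shift| 27.3 deg 0.55
3 rows of [28.1503, 1.0206, 0.8975, -0.0019, 0.0061, 0.0008] |shift| 28.2 deg 0.37
```

View pics/w2.png

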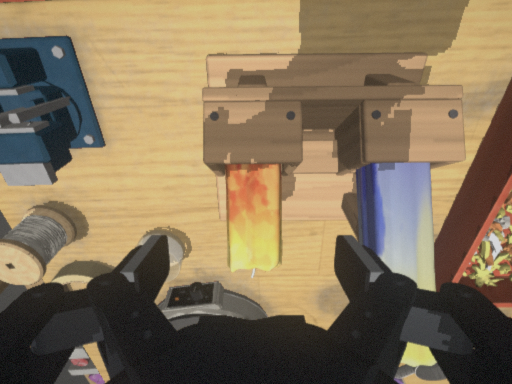

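```bash
python3 - <<'E'
from h import *; import pickle
p=pickle.load(open('w2.pkl','rb'))
for c in [(231,268),(279,266)]: print(onz('wrist',c,.1328,p).round(4))
for c in [(203,163),(302,164)]: print(onz('wrist',c,.0994,p).round(4))
for c in [(228,165),(282,165)]: print(onz('wrist',c,.0908,p).round(4))
print(proj('wrist',FS+.121*axis(YAW)+.0225*nup(YAW),p))
E
```

```text
[0.5163 0.0383 0.1328]
[0.5157 0.0711 0.1328]
[0.4525 0.0222 0.0994]
[0.4557 0.0886 0.0994]
[0.4586 0.0379 0.0908]
[0.46   0.076  0.0908]
[255.07465074 280.51574371]
```

>>> apply_moves(
  rows=[
    [[28,1,1,-0.002,0.006,0.001,0],[28,1,1,-0.002,0.006,0.001,0],[27,1,1,-0.002,0.006,0.001,0],[0,0,0,0,0,0,0]],
  ],
)

```text
clock: 3.25
ee_pos: [0.5265, 0.0572, 0.0858]
ee_rot: [[0.279, 0.035, 0.96], [-0.004, 0.999, -0.036], [-0.96, 0.006, 0.279]]
wrist_force: [-0.1, 0.2, -0.1]
width: 0.0854
```

```bash
python3 - <<'E'
from h import *
A,s=cur(); print(s['clock'],s['joints'].round(3),A.round(3).tolist(),s['wrist_force'])
for n in('wrist','side'):
    im=vision.read_camera(n)
    cv2.imwrite(f'pics/{n}3.png',cv2.cvtColor(im if n=='wrist' else cv2.resize(im[110:260,180:330],None,fx=4,fy=4,interpolation=cv2.INTER_CUBIC),cv2.COLOR_RGB2BGR))
rows(A,grasp(FS,.070,.005,.25))
E
```

```text
3.25 [ 0.107  0.289  2.08  -0.071  0.493 -1.371] [[0.279, 0.035, 0.96, 0.527], [-0.004, 0.999, -0.036, 0.057], [-0.96, 0.006, 0.279, 0.086], [0.0, 0.0, 0.0, 1.0]] [-0.067087    0.15750242 -0.14577951]
1 rows of [7.7585, -2.8446, -27.3922, -0.0039, 0.0326, -0.0055] |shift| 28.6 deg 1.91
```

View pics/wrist3.png

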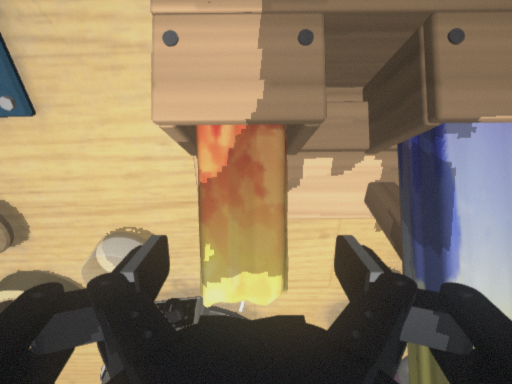

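View pics/side3.png

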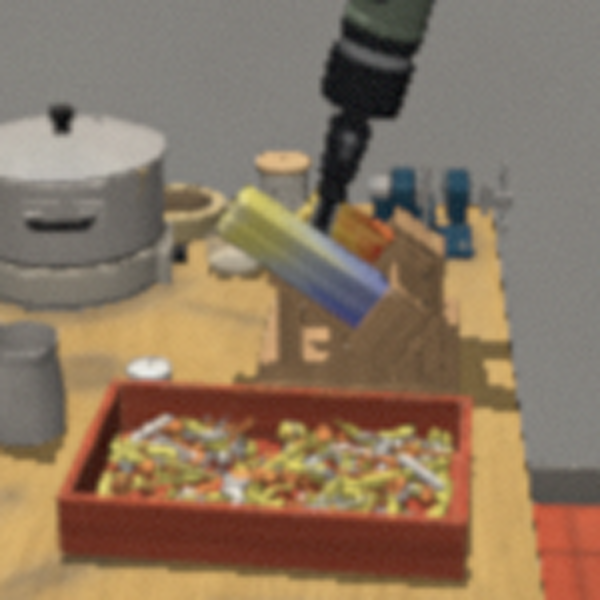

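>>> apply_moves(
  rows=[
    [[0,0,0,0,0,0,0]],
  ],
)

```text
clock: 3.43
ee_pos: [0.5291, 0.0577, 0.0914]
ee_rot: [[0.287, 0.035, 0.957], [-0.003, 0.999, -0.036], [-0.958, 0.007, 0.287]]
wrist_force: [0.3, 0.9, 0.9]
width: 0.0853
```

```bash
python3 - <<'E'
from h import *
A,s=cur(); print(s['clock'],s['joints'].round(3),s['qd'].round(3),A.round(4)[:3,3])
rows(A,grasp(FS,.070,.005,.25,back=.01))
E
```

```text
3.4333 [ 0.107  0.281  2.075 -0.071  0.497 -1.371] [ 0.001 -0.008 -0.079  0.002  0.019  0.002] [0.5291 0.0577 0.0914]
1 rows of [2.3655, -3.3811, -31.1706, -0.0039, 0.0415, -0.0067] |shift| 31.4 deg 2.42
```

>>> apply_moves(
  rows=[
    [[3,-1,-8,-0.001,0.01,-0.002,0],[3,-1,-8,-0.001,0.01,-0.002,0],[3,-1,-8,-0.001,0.01,-0.002,0],[3,0,-7,-0.001,0.01,-0.001,0],[0,0,0,0,0,0,0],[0,0,0,0,0,0,0]],
  ],
)

```text
clock: 3.93
ee_pos: [0.5028, 0.0562, 0.0769]
ee_rot: [[0.257, 0.032, 0.966], [-0.008, 0.999, -0.031], [-0.966, 0.001, 0.257]]
wrist_force: [-0.6, -0.0, 0.3]
width: 0.0852
```

```bash
python3 - <<'E'
from h import *
A,s=cur(); print(s['clock'],s['joints'].round(3),s['qd'].round(3),A.round(4)[:3,3])
rows(A,grasp(FS,.070,.005,.25,back=.0))
E
```

```text
3.9333 [ 0.111  0.278  2.123 -0.078  0.484 -1.363] [ 0.003 -0.003  0.02  -0.     0.008  0.002] [0.5028 0.0562 0.0769]
1 rows of [5.4043, -0.9714, -2.1651, 0.0005, 0.0098, -0.0007] |shift| 5.9 deg 0.57
```

>>> apply_moves(
  rows=[
    [[6,-1,-2,0,0.008,0,0],[0,0,0,0,0,0,0],[0,0,0,0,0,0,0]],
  ],
)

```text
clock: 4.18
ee_pos: [0.5022, 0.0552, 0.0702]
ee_rot: [[0.249, 0.032, 0.968], [-0.007, 0.999, -0.031], [-0.969, 0.001, 0.249]]
wrist_force: [0.6, -0.6, -0.8]
width: 0.0856
```

```bash
python3 - <<'E'
from h import *; import pickle
A,s=cur(); print(s['clock'],s['joints'].round(3),s['qd'].round(3),A.round(4)[:3,3])
rows(A,grasp(FS,.070,.005,.25,back=.0))
p=vision.camera_params('wrist'); im=vision.read_camera('wrist')
pickle.dump(p,open('w4.pkl','wb'))
cv2.imwrite('pics/w4.png',cv2.cvtColor(im,cv2.COLOR_RGB2BGR))
print(proj('wrist',FS+.121*axis(YAW)+.0225*nup(YAW),p),proj('wrist',FS+.042*axis(YAW)+.037*nup(YAW),p))
E
```

```text
4.1833 [ 0.108  0.29   2.127 -0.075  0.477 -1.368] [-0.005  0.013  0.004 -0.001  0.002 -0.002] [0.5022 0.0552 0.0702]
1 rows of [-0.9683, 0.055, 0.0829, 0.0006, 0.0014, -0.0008] |shift| 1.0 deg 0.1
[249.84484847 394.70629067] [249.93032978 198.67699414]
```

View pics/w4.png

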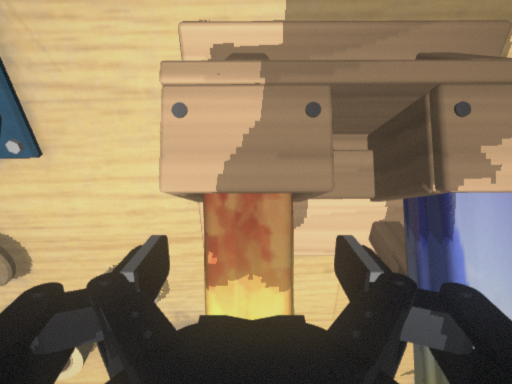

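>>> apply_moves(
  rows=[
    [[0,0,0,0,0,0,1],[0,0,0,0,0,0,1],[0,0,0,0,0,0,1],[0,0,0,0,0,0,1],[0,0,0,0,0,0,1],[0,0,0,0,0,0,1],[0,0,0,0,0,0,1],[0,0,0,0,0,0,1]],
  ],
  force=60,
)

```text
clock: 4.9
ee_pos: [0.5025, 0.0551, 0.0705]
ee_rot: [[0.249, 0.031, 0.968], [-0.008, 1.0, -0.03], [-0.969, 0.0, 0.249]]
wrist_force: [-0.4, -0.4, 1.1]
width: 0.0416
```

>>> apply_moves(
  rows=[
    [[0,0,0,0,0,0,1],[0,0,0,0,0,0,1]],
  ],
)

```text
clock: 5.07
ee_pos: [0.5026, 0.0551, 0.0705]
ee_rot: [[0.249, 0.032, 0.968], [-0.008, 1.0, -0.031], [-0.969, 0.0, 0.249]]
wrist_force: [-1.3, 1.0, 0.5]
width: 0.0416
```

```bash
python3 - <<'E'
from h import *
A,s=cur(); print(s['width'],s['wrist_force'],s['torque'])
im=vision.read_camera('wrist')
cv2.imwrite('pics/w5.png',cv2.cvtColor(im,cv2.COLOR_RGB2BGR))
im=vision.read_camera('side')
cv2.imwrite('pics/s5.png',cv2.cvtColor(cv2.resize(im[110:260,180:330],None,fx=4,fy=4,interpolation=cv2.INTER_CUBIC),cv2.COLOR_RGB2BGR))
E
```

```text
0.04157952204732913 [-1.3345022   0.99964452  0.45055638] [-0.0242197   0.22926331  0.00478171]
```

View pics/w5.png

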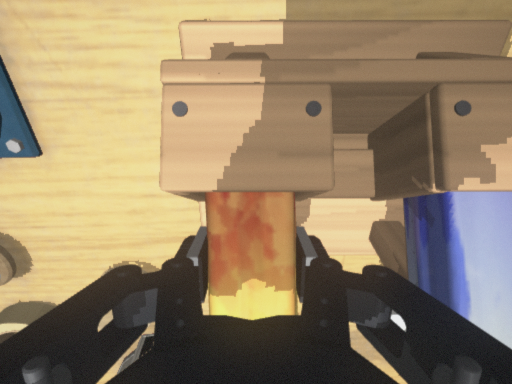

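View pics/s5.png

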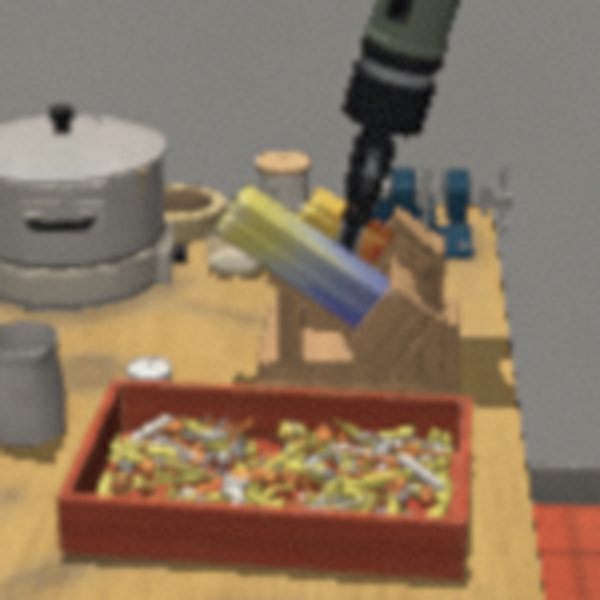

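>>> apply_moves(
  rows=[
    [[-3.5,0,9,0,0,0,1],[-4,0,10,0,0,0,1],[-4,0,10,0,0,0,1],[-4,0,10,0,0,0,1],[-4,0,10,0,0,0,1],[-4,0,10,0,0,0,1],[-4,0,10,0,0,0,1],[0,0,0,0,0,0,1]],
  ],
)

```text
clock: 5.83
ee_pos: [0.5667, 0.0531, 0.1163]
ee_rot: [[0.245, 0.032, 0.969], [-0.007, 0.999, -0.031], [-0.969, 0.0, 0.245]]
wrist_force: [0.4, -0.1, -1.3]
width: 0.0417
```

```bash
python3 - <<'E'
from h import *
A,s=cur(); print(s['width'],s['wrist_force'],s['torque'],A[:3,3], s['joints'].round(3))
im=vision.read_camera('wrist')
cv2.imwrite('pics/w6.png',cv2.cvtColor(im,cv2.COLOR_RGB2BGR))
E
```

```text
0.04173123188477083 [ 0.35440342 -0.13597622 -1.27630998] [-0.00449022  0.1674213  -0.06658559] [0.56665682 0.05305381 0.11631808] [ 0.09   0.31   1.931 -0.048  0.654 -1.415]
```

View pics/w6.png

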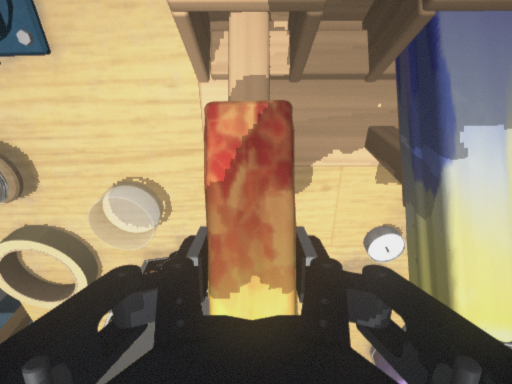

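>>> apply_moves(
  rows=[
    [[-18,0,5,0,0,0,1],[-34,0,9,0,0,0,1],[-34,0,9,0,0,0,1],[-34,0,9,0,0,0,1],[-34,0,9,0,0,0,1],[-20,0,5,0,0,0,1],[0,0,0,0,0,0,1],[0,0,0,0,0,0,1]],
  ],
)

```text
clock: 6.55
ee_pos: [0.5605, 0.0526, 0.2946]
ee_rot: [[0.22, 0.032, 0.975], [-0.009, 0.999, -0.031], [-0.975, -0.002, 0.22]]
wrist_force: [0.2, 0.8, -2.1]
width: 0.0416
```

```bash
cat >> h.py <<'E'
TC=np.array([.5415,.378,0.]); TY=-.058
def lay(z,pitch=.25-LEAN,dx=.012,dz=.005):
    Rm=tool(pitch,TY); G=TC+[0,0,z]+dx*np.array([np.cos(TY),np.sin(TY),0])+[0,0,dz]
    return Tm(G+.0187*Rm[:,0],Rm)
E
python3 - <<'E'
from h import *
A,s=cur(); print(s['width'],A[:3,3], s['joints'].round(3))
P=lay(.24); print(P[:3,3]); 
M=P.copy(); M[:3,:3]=tool(-.05,-.045); M[:3,3]=(A[:3,3]+P[:3,3])/2
rows(A,P,mm=34); rows(A,P,n=20)
E
```

```text
0.04162815755150351 [0.56054704 0.05260044 0.29455848] [ 0.089  0.158  1.643 -0.031  1.121 -1.439]
[0.54688826 0.37768713 0.22750444]
14 rows of [4.9965, 23.1464, -1.7011, 0.0019, 0.0416, 0.0003] |shift| 23.7 deg 2.39
20 rows of [3.4975, 16.2025, -1.1908, 0.0013, 0.0291, 0.0002] |shift| 16.6 deg 1.67
```

>>> apply_moves(
  rows=[
    [[2,12,-1,0.001,0.02,0,1],[4,24,-2,0.002,0.04,0,1],[4,24,-2,0.002,0.042,0,1],[4,24,-2,0.002,0.042,0,1],[4,24,-2,0.002,0.042,0,1],[4,24,-2,0.002,0.042,0,1],[4,24,-2,0.002,0.042,0,1],[4,24,-2,0.002,0.042,0,1],[4,24,-2,0.002,0.042,0,1]],
  ],
)

```text
clock: 7.3
ee_pos: [0.5413, 0.2653, 0.236]
ee_rot: [[-0.188, 0.056, 0.981], [-0.006, 0.998, -0.058], [-0.982, -0.017, -0.187]]
wrist_force: [0.6, -0.5, -2.0]
width: 0.0417
```

```bash
python3 - <<'E'
from h import *
A,s=cur(); print(s['width'],A.round(3), s['joints'].round(3))
P=lay(.2); print(P[:3,3]); 
rows(A,P)
E
```

```text
0.0416555922506458 [[-0.188  0.056  0.981  0.541]
 [-0.006  0.998 -0.058  0.265]
 [-0.982 -0.017 -0.187  0.236]
 [ 0.     0.     0.     1.   ]] [ 0.401  0.452  1.359  0.068  1.507 -1.123]
[0.54688826 0.37768713 0.18750444]
4 rows of [11.525, 28.2416, 3.043, -0.0007, 0.0432, 0.0041] |shift| 30.7 deg 2.49
```

>>> apply_moves(
  rows=[
    [[9,22,3,0,0.034,0.003,1],[9,22,3,0,0.034,0.003,1],[9,22,3,0,0.034,0.003,1],[9,22,3,0,0.034,0.003,1],[9,22,3,0,0.034,0.003,1],[0,0,0,0,0,0,1],[0,0,0,0,0,0,1]],
  ],
)

```text
clock: 7.88
ee_pos: [0.5402, 0.3874, 0.1593]
ee_rot: [[-0.393, 0.054, 0.918], [-0.0, 0.998, -0.058], [-0.92, -0.023, -0.392]]
wrist_force: [0.2, -0.1, -1.9]
width: 0.0416
```

```bash
python3 - <<'E'
from h import *
A,s=cur(); print(s['width'],A.round(3), s['joints'].round(3))
P=lay(.06); print(P[:3,3]); 
rows(A,P)
for n in('wrist','side'):
    im=vision.read_camera(n)
    cv2.imwrite(f'pics/{n}7.png',cv2.cvtColor(im if n=='wrist' else cv2.resize(im[110:260,180:330],None,fx=4,fy=4,interpolation=cv2.INTER_CUBIC),cv2.COLOR_RGB2BGR))
E
```

```text
0.04160370513382616 [[-0.393  0.054  0.918  0.54 ]
 [-0.     0.998 -0.058  0.387]
 [-0.92  -0.023 -0.392  0.159]
 [ 0.     0.     0.     1.   ]] [ 0.513  0.692  1.171  0.194  1.634 -1.022]
[0.54688826 0.37768713 0.04750444]
3 rows of [33.7118, -2.6703, 16.1486, -0.0015, -0.014, 0.0077] |shift| 37.5 deg 0.92
```

View pics/wrist7.png

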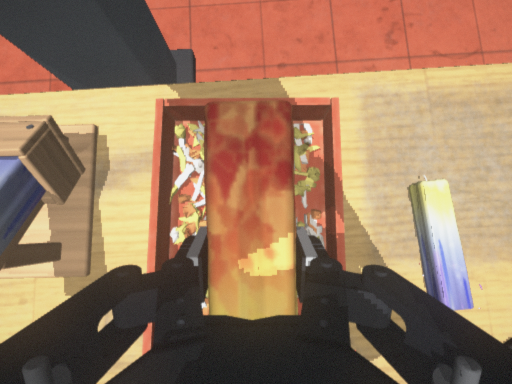

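View pics/side7.png

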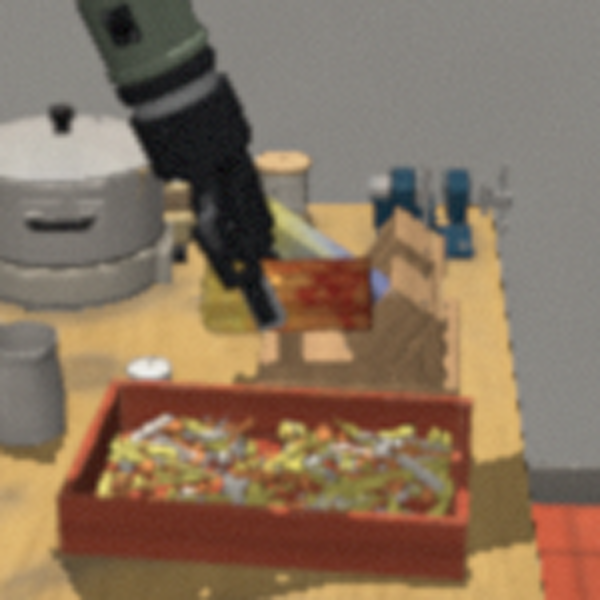

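>>> apply_moves(
  rows=[
    [[20,-2,9,0,-0.004,0.004,1],[20,-2,9,0,-0.005,0.004,1],[20,-2,9,-0.001,-0.005,0.004,1],[18,-1,8,-0.001,0,0.004,1],[10,-1,5,0,0,0.003,1],[0,0,0,0,0,0,1],[0,0,0,0,0,0,1]],
  ],
)

```text
clock: 8.57
ee_pos: [0.5433, 0.3726, 0.066]
ee_rot: [[-0.37, 0.064, 0.927], [0.022, 0.998, -0.06], [-0.929, -0.002, -0.371]]
wrist_force: [-0.2, 0.0, -1.6]
width: 0.0421
```

```bash
python3 - <<'E'
from h import *
A,s=cur(); print(s['width'],A.round(3), s['qd'].round(3),s['wrist_force'])
rows(A,lay(.06)); rows(A,lay(.042))
E
```

```text
0.04210117831613414 [[-0.37   0.064  0.927  0.543]
 [ 0.022  0.998 -0.06   0.373]
 [-0.929 -0.002 -0.371  0.066]
 [ 0.     0.     0.     1.   ]] [-0.011 -0.004  0.016 -0.006 -0.005  0.002] [-0.23531565  0.03976976 -1.63312721]
1 rows of [16.0486, 5.2973, 9.7633, -0.0064, -0.019, -0.0002] |shift| 19.5 deg 1.15
1 rows of [32.8284, 5.3163, 16.2786, -0.0064, -0.019, -0.0002] |shift| 37.0 deg 1.15
```

>>> apply_moves(
  rows=[
    [[6,1,3,-0.001,-0.003,0,1],[6,1,3,-0.001,-0.003,0,1],[6,1,3,-0.001,-0.003,0,1],[5,1,2,-0.001,-0.003,0,1],[4,1,2,0,-0.002,0,1],[0,0,0,0,0,0,1]],
  ],
)

```text
clock: 9.07
ee_pos: [0.5485, 0.3792, 0.0384]
ee_rot: [[-0.348, 0.06, 0.935], [0.025, 0.998, -0.055], [-0.937, 0.004, -0.349]]
wrist_force: [0.6, -0.2, -1.8]
width: 0.0417
```

```bash
python3 - <<'E'
from h import *
A,s=cur(); print(s['width'],A.round(3)[:3,3], s['qd'].round(3),s['wrist_force'])
rows(A,lay(.042))
im=vision.read_camera('side')
cv2.imwrite('pics/s8.png',cv2.cvtColor(cv2.resize(im[150:270,180:310],None,fx=5,fy=5,interpolation=cv2.INTER_CUBIC),cv2.COLOR_RGB2BGR))
E
```

```text
0.041738893778013576 [0.548 0.379 0.038] [ 0.001 -0.005 -0.005 -0.     0.006 -0.003] [ 0.58194819 -0.20076512 -1.75418517]
1 rows of [8.8679, -1.6174, 1.7374, -0.0007, 0.0041, -0.0048] |shift| 9.2 deg 0.36
```

View pics/s8.png

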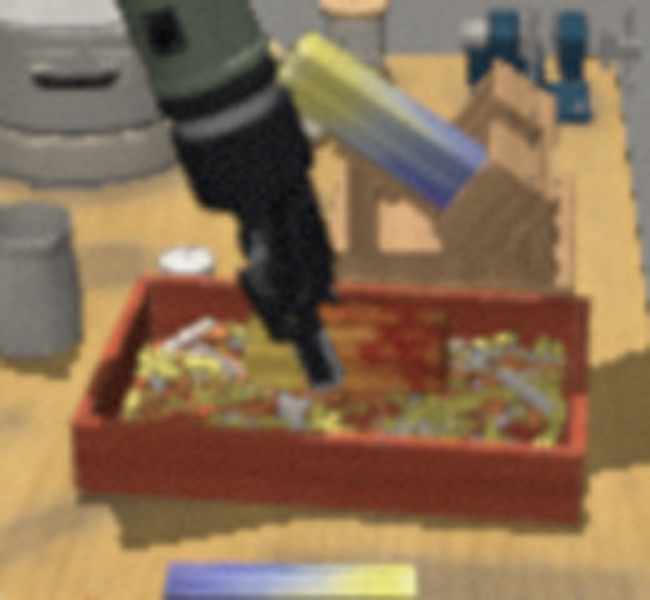

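Continue down in small steps until contact.

>>> apply_moves(
  rows=[
    [[3,0,1,0,0,0,1],[3,0,1,0,0,0,1],[0,0,0,0,0,0,1]],
  ],
)

```text
clock: 9.37
ee_pos: [0.5485, 0.3797, 0.0323]
ee_rot: [[-0.348, 0.06, 0.936], [0.025, 0.998, -0.054], [-0.937, 0.005, -0.349]]
wrist_force: [0.4, 0.6, -1.5]
width: 0.042
```

>>> apply_moves(
  rows=[
    [[3,0,1,0,0,0,1],[0,0,0,0,0,0,1]],
  ],
)

```text
clock: 9.53
ee_pos: [0.5484, 0.3797, 0.0288]
ee_rot: [[-0.348, 0.06, 0.936], [0.025, 0.998, -0.054], [-0.937, 0.005, -0.349]]
wrist_force: [0.6, -0.0, -2.3]
width: 0.0416
```

>>> apply_moves(
  rows=[
    [[2,0,1,0,0,0,1],[0,0,0,0,0,0,1]],
  ],
)

```text
clock: 9.7
ee_pos: [0.5487, 0.3796, 0.0264]
ee_rot: [[-0.348, 0.06, 0.936], [0.026, 0.998, -0.055], [-0.937, 0.005, -0.348]]
wrist_force: [0.8, 0.2, -1.8]
width: 0.0419
```

>>> apply_moves(
  rows=[
    [[2,0,1,0,0,0,1],[0,0,0,0,0,0,1]],
  ],
)

```text
clock: 9.87
ee_pos: [0.5495, 0.3799, 0.0258]
ee_rot: [[-0.347, 0.06, 0.936], [0.027, 0.998, -0.054], [-0.938, 0.006, -0.348]]
wrist_force: [-0.3, -0.4, -1.0]
width: 0.0416
```

>>> apply_moves(
  rows=[
    [[0,0,0,0,0,0,0],[0,0,0,0,0,0,0],[0,0,0,0,0,0,0],[0,0,0,0,0,0,0],[0,0,0,0,0,0,0],[0,0,0,0,0,0,0]],
  ],
)

```text
clock: 10.37
ee_pos: [0.5498, 0.3802, 0.0266]
ee_rot: [[-0.346, 0.06, 0.936], [0.028, 0.998, -0.054], [-0.938, 0.007, -0.347]]
wrist_force: [0.3, 0.4, -1.0]
width: 0.0853
```

>>> apply_moves(
  rows=[
    [[-10,0,0,0,0,0,0],[-20,0,0,0,0,0,0],[-30,0,0,0,0,0,0],[-30,0,0,0,0,0,0],[-30,0,0,0,0,0,0],[-30,0,0,0,0,0,0],[-30,0,0,0,0,0,0],[-20,0,0,0,0,0,0],[0,0,0,0,0,0,0]],
  ],
)

```text
clock: 11.12
ee_pos: [0.6214, 0.3733, 0.2257]
ee_rot: [[-0.348, 0.06, 0.935], [0.025, 0.998, -0.055], [-0.937, 0.004, -0.349]]
wrist_force: [-0.5, -0.6, 0.7]
width: 0.0856
```

```bash
python3 - <<'E'
from h import *
A,s=cur(); print(s['clock'],A.round(3), s['joints'].round(3))
im=vision.read_camera('side')
a=cv2.resize(im[150:270,180:310],None,fx=3,fy=3,interpolation=cv2.INTER_CUBIC)
b=cv2.resize(vision.read_camera('top')[140:260,150:280],None,fx=3,fy=3,interpolation=cv2.INTER_CUBIC)
cv2.imwrite('pics/s9.png',cv2.cvtColor(np.hstack([a,b]),cv2.COLOR_RGB2BGR))
E
```

```text
11.1167 [[-0.348  0.06   0.935  0.621]
 [ 0.025  0.998 -0.055  0.373]
 [-0.937  0.004 -0.349  0.226]
 [ 0.     0.     0.     1.   ]] [ 0.449  0.75   0.879  0.18   1.822 -1.045]
```

View pics/s9.png

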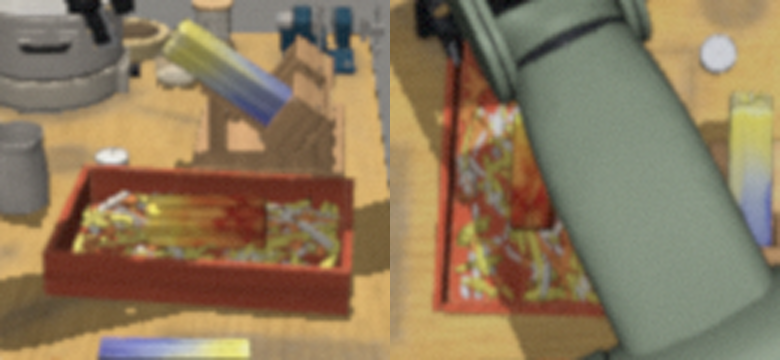

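```bash
python3 - <<'E'
from h import *
A,s=cur()
M=A.copy(); M[:3,3]+=[-.06,-.02,.06]
P=grasp(FT,.095,.004,.25,back=.18); print(P[:3,3]); rows(A,P,mm=26)
from scipy.linalg import expm,logm
D=np.real(logm(np.linalg.inv(A)@P))
for f in (.25,.5,.75): print((A@expm(D*f))[:3,3].round(3))
E
```

```text
[0.47909949 0.16532479 0.25905194]
14 rows of [-2.1908, -15.2744, -9.6173, -0.0019, -0.0437, -0.0002] |shift| 18.2 deg 2.51
[0.586 0.321 0.239]
[0.551 0.269 0.251]
[0.515 0.218 0.257]
```

>>> apply_moves(
  rows=[
    [[-2,-15,-10,-0.002,-0.044,0,0],[-3,-20,-12,-0.002,-0.058,0,0],[-3,-20,-12,-0.002,-0.058,0,0],[-3,-20,-12,-0.002,-0.058,0,0],[-3,-20,-12,-0.002,-0.058,0,0],[-3,-20,-12,-0.002,-0.058,0,0],[-3,-20,-12,-0.002,-0.058,0,0],[-3,-20,-12,-0.002,-0.058,0,0],[0,0,0,0,0,0,0]],
  ],
)

```text
clock: 11.97
ee_pos: [0.5048, 0.2126, 0.2351]
ee_rot: [[0.067, 0.036, 0.997], [-0.021, 0.999, -0.035], [-0.998, -0.018, 0.067]]
wrist_force: [-1.7, 0.3, -0.1]
width: 0.0853
```

```bash
python3 - <<'E'
from h import *
A,s=cur(); print(A[:3,3].round(3),s['joints'].round(3),s['qd'].round(2))
rows(A,grasp(FT,.095,.004,.25,back=.18))
cv2.imwrite('pics/w10.png',cv2.cvtColor(vision.read_camera('wrist'),cv2.COLOR_RGB2BGR))
E
```

```text
[0.505 0.213 0.235] [ 0.404  0.248  1.659 -0.049  1.182 -1.114] [ 0.01  0.04 -0.03  0.03 -0.05 -0.  ]
2 rows of [-13.5171, -24.2063, -10.0038, -0.0002, -0.0914, 0.0093] |shift| 29.5 deg 5.26
```

View pics/w10.png

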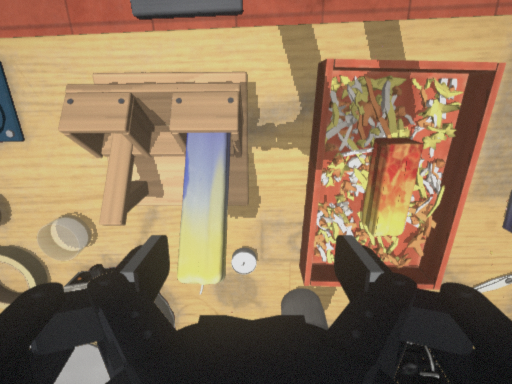

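>>> apply_moves(
  rows=[
    [[-6,-12,-5,0,-0.046,0.005,0],[-6,-12,-5,0,-0.046,0.005,0],[-6,-12,-5,0,-0.046,0.004,0],[-6,-12,-5,0,-0.046,0.004,0],[0,0,0,0,0,0,0],[0,0,0,0,0,0,0]],
  ],
)

```text
clock: 12.52
ee_pos: [0.4798, 0.168, 0.2488]
ee_rot: [[0.243, 0.03, 0.97], [-0.008, 1.0, -0.029], [-0.97, -0.001, 0.243]]
wrist_force: [0.3, 0.2, 0.2]
width: 0.0858
```

```bash
python3 - <<'E'
from h import *
A,s=cur(); print(A[:3,3].round(3),s['joints'].round(3),s['qd'].round(2))
rows(A,grasp(FT,.095,.004,.25,back=.07))
p=vision.camera_params('wrist')
cv2.imwrite('pics/w11.png',cv2.cvtColor(vision.read_camera('wrist'),cv2.COLOR_RGB2BGR))
for s_,u in ((.042,.037),(.187,.021),(.187,-.021)): 
  for y in(-1,1): print(s_,u,proj('wrist',FT+s_*axis(YAW)+u*nup(YAW)+[0,y*(.034 if s_<.1 else .021),0],p).round(1))
E
```

```text
[0.48  0.168 0.249] [ 0.374  0.095  1.839 -0.116  0.984 -1.113] [ 0.   -0.01  0.03 -0.    0.01 -0.  ]
3 rows of [33.3112, -0.8895, 0.7337, 0.0009, -0.0016, -0.0] |shift| 33.3 deg 0.1
0.042 0.037 [213.8 126.8]
0.042 0.037 [282.8 124.8]
0.187 0.021 [226.7 274. ]
0.187 0.021 [269.  273.1]
0.187 -0.021 [229.9 266.8]
0.187 -0.021 [266.7 266. ]
```

View pics/w11.png

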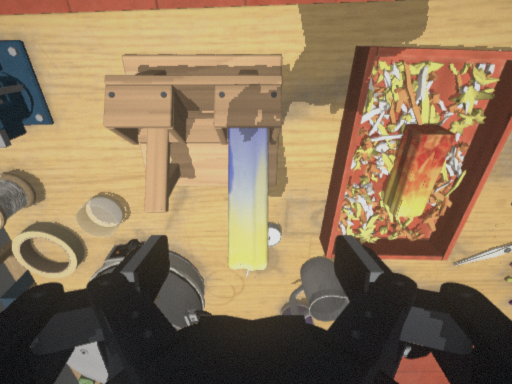

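>>> apply_moves(
  rows=[
    [[20,-1,0,0,0,0,0],[25,-1,1,0,0,0,0],[25,-1,1,0,0,0,0],[20,0,0,0,0,0,0],[0,0,0,0,0,0,0],[0,0,0,0,0,0,0]],
  ],
)

```text
clock: 13.07
ee_pos: [0.5109, 0.1697, 0.1563]
ee_rot: [[0.239, 0.028, 0.971], [-0.005, 1.0, -0.028], [-0.971, 0.001, 0.239]]
wrist_force: [0.9, -0.0, 0.1]
width: 0.0853
```

```bash
python3 - <<'E'
from h import *
A,s=cur(); print(A[:3,3].round(3),s['joints'].round(3),s['qd'].round(2))
rows(A,grasp(FT,.095,.004,.25,back=.0))
E
```

```text
[0.511 0.17  0.156] [ 0.351  0.228  1.928 -0.126  0.764 -1.11 ] [ 0.    0.06  0.    0.01 -0.   -0.  ]
2 rows of [36.3404, -2.7534, -2.4591, 0.0021, -0.0043, -0.0013] |shift| 36.5 deg 0.28
```

>>> apply_moves(
  rows=[
    [[12,-2,-2,0.001,-0.002,0,0],[14,-2,-2,0.001,-0.002,0,0],[14,-1,-2,0.001,-0.002,0,0],[14,-1,-2,0,-0.002,0,0],[10,0,-1,0,0,0,0],[0,0,0,0,0,0,0],[0,0,0,0,0,0,0]],
  ],
)

```text
clock: 13.65
ee_pos: [0.5253, 0.1685, 0.0956]
ee_rot: [[0.256, 0.03, 0.966], [-0.001, 1.0, -0.03], [-0.967, 0.007, 0.255]]
wrist_force: [0.5, 0.5, -0.5]
width: 0.0854
```

```bash
python3 - <<'E'
from h import *
A,s=cur(); print(A[:3,3].round(3),s['joints'].round(3),s['qd'].round(2),s['wrist_force'])
rows(A,grasp(FT,.095,.004,.25,back=.0))
cv2.imwrite('pics/w12.png',cv2.cvtColor(vision.read_camera('wrist'),cv2.COLOR_RGB2BGR))
E
```

```text
[0.525 0.169 0.096] [ 0.339  0.316  1.994 -0.154  0.593 -1.083] [ 0.    0.01 -0.01  0.    0.01  0.  ] [ 0.45281866  0.51351877 -0.51404941]
1 rows of [10.1423, -4.7508, -4.264, 0.0015, 0.0083, -0.0075] |shift| 12.0 deg 0.65
```

View pics/w12.png

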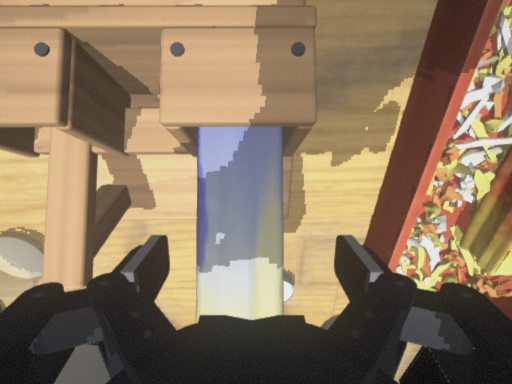

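>>> apply_moves(
  rows=[
    [[5,-3,-2,0,0.004,-0.004,0],[6,-2,-2,0,0.004,-0.003,0],[0,0,0,0,0,0,0],[0,0,0,0,0,0,0]],
  ],
)

```text
clock: 14.03
ee_pos: [0.5258, 0.1641, 0.086]
ee_rot: [[0.252, 0.031, 0.967], [-0.006, 1.0, -0.031], [-0.968, 0.002, 0.252]]
wrist_force: [-0.4, 0.5, 0.1]
width: 0.0855
```

```bash
python3 - <<'E'
from h import *
A,s=cur(); print(A[:3,3].round(3),s['qd'].round(2),s['wrist_force'])
rows(A,grasp(FT,.095,.004,.25,back=.0))
E
```

```text
[0.526 0.164 0.086] [-0.    0.01  0.01 -0.    0.    0.  ] [-0.38634392  0.49646726  0.12368842]
1 rows of [0.7544, -0.305, -2.42, 0.0014, 0.0049, -0.0019] |shift| 2.6 deg 0.31
```

>>> apply_moves(
  rows=[
    [[0,0,0,0,0,0,1],[0,0,0,0,0,0,1],[0,0,0,0,0,0,1],[0,0,0,0,0,0,1],[0,0,0,0,0,0,1],[0,0,0,0,0,0,1],[0,0,0,0,0,0,1],[0,0,0,0,0,0,1],[0,0,0,0,0,0,1]],
  ],
  force=70,
)

```text
clock: 14.78
ee_pos: [0.5259, 0.1636, 0.0869]
ee_rot: [[0.253, 0.031, 0.967], [-0.007, 1.0, -0.03], [-0.967, 0.001, 0.253]]
wrist_force: [-0.6, 0.0, 0.1]
width: 0.0417
```

>>> apply_moves(
  rows=[
    [[-3.5,0,9,0,0,0,1],[-4,0,10,0,0,0,1],[-4,0,10,0,0,0,1],[-4,0,10,0,0,0,1],[-4,0,10,0,0,0,1],[-4,0,10,0,0,0,1],[-4,0,10,0,0,0,1],[0,0,0,0,0,0,1],[0,0,0,0,0,0,1]],
  ],
)

```text
clock: 15.53
ee_pos: [0.591, 0.161, 0.1327]
ee_rot: [[0.247, 0.031, 0.969], [-0.008, 1.0, -0.03], [-0.969, -0.0, 0.247]]
wrist_force: [-0.2, 0.4, -2.5]
width: 0.0414
```

```bash
python3 - <<'E'
from h import *
A,s=cur(); print(A[:3,3].round(3),s['width'],s['wrist_force'],s['torque'],s['joints'].round(3))
cv2.imwrite('pics/w13.png',cv2.cvtColor(vision.read_camera('wrist'),cv2.COLOR_RGB2BGR))
E
```

```text
[0.591 0.161 0.133] 0.041366983275498835 [-0.19425972  0.40364688 -2.52924281] [-0.0255247   0.29431918 -0.00186476] [ 0.288  0.355  1.808 -0.115  0.744 -1.176]
```

View pics/w13.png

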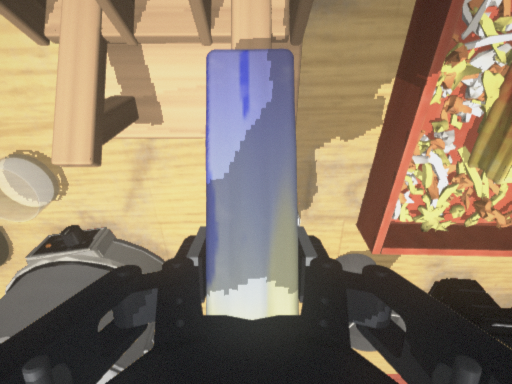

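>>> apply_moves(
  rows=[
    [[-15,0,4,0,0,0,1],[-24,0,6,0,0,0,1],[-24,0,6,0,0,0,1],[-24,0,6,0,0,0,1],[-24,0,6,0,0,0,1],[0,0,0,0,0,0,1],[0,0,0,0,0,0,1]],
  ],
)

```text
clock: 16.17
ee_pos: [0.5843, 0.16, 0.2442]
ee_rot: [[0.23, 0.03, 0.973], [-0.012, 1.0, -0.028], [-0.973, -0.005, 0.23]]
wrist_force: [-0.9, 0.4, -3.5]
width: 0.0419
```

```bash
python3 - <<'E'
from h import *
A,s=cur(); print(A[:3,3].round(3),s['width'],s['joints'].round(3))
P=lay(.2,dx=.003); print(P[:3,3]); rows(A,P,n=14)
E
```

```text
[0.584 0.16  0.244] 0.04188414480278388 [ 0.289  0.257  1.643 -0.09   1.024 -1.214]
[0.53790339 0.37820884 0.18750444]
14 rows of [4.3466, 15.4239, -3.7817, 0.002, 0.0423, 0.0005] |shift| 16.5 deg 2.43
```

>>> apply_moves(
  rows=[
    [[2,8,-2,0.001,0.021,0,1],[4,15,-4,0.002,0.042,0,1],[4,15,-4,0.002,0.042,0,1],[4,15,-4,0.002,0.042,0,1],[4,15,-4,0.002,0.042,0,1],[4,15,-4,0.002,0.042,0,1],[4,15,-4,0.002,0.042,0,1],[4,15,-4,0.002,0.042,0,1],[2,8,-2,0.001,0.021,0,1],[0,0,0,0,0,0,1]],
  ],
)

```text
clock: 17.0
ee_pos: [0.5478, 0.2883, 0.1855]
ee_rot: [[-0.157, 0.047, 0.986], [-0.011, 0.999, -0.05], [-0.987, -0.018, -0.157]]
wrist_force: [0.5, -0.3, -3.9]
width: 0.0418
```

```bash
python3 - <<'E'
from h import *
A,s=cur(); print(A[:3,3].round(3),s['width'],s['joints'].round(3))
P=lay(.19,dx=.003); print(P[:3,3]); rows(A,P,n=8)
E
```

```text
[0.548 0.288 0.185] 0.04182490247909496 [ 0.437  0.493  1.415  0.058  1.382 -1.101]
[0.53790339 0.37820884 0.17750444]
8 rows of [1.3367, 11.1677, -1.5391, 0.0007, 0.0254, 0.0026] |shift| 11.4 deg 1.47
```

>>> apply_moves(
  rows=[
    [[-1,6,-1,0,0.013,0.001,1],[-1,11,-1,0.001,0.025,0.003,1],[-1,11,-1,0.001,0.025,0.003,1],[-1,11,-1,0.001,0.025,0.003,1],[-1,11,-1,0.001,0.025,0.003,1],[-1,11,-1,0.001,0.025,0.003,1],[-1,11,-1,0.001,0.025,0.003,1],[-1,8,-1,0,0.02,0.002,1],[0,0,0,0,0,0,1],[0,0,0,0,0,0,1]],
  ],
)

```text
clock: 17.83
ee_pos: [0.5451, 0.3678, 0.1906]
ee_rot: [[-0.343, 0.062, 0.937], [0.015, 0.998, -0.06], [-0.939, -0.006, -0.344]]
wrist_force: [-0.4, 0.7, -2.6]
width: 0.0419
```

```bash
python3 - <<'E'
from h import *
A,s=cur(); print(A[:3,3].round(3),s['width'],s['qd'].round(3))
P=lay(.19,dx=.003); print(P[:3,3]); rows(A,P,n=1)
cv2.imwrite('pics/w14.png',cv2.cvtColor(vision.read_camera('wrist'),cv2.COLOR_RGB2BGR))
im=vision.read_camera('side')
a=cv2.resize(im[150:270,180:310],None,fx=4,fy=4,interpolation=cv2.INTER_CUBIC)
cv2.imwrite('pics/s14.png',cv2.cvtColor(a,cv2.COLOR_RGB2BGR))
E
```

```text
[0.545 0.368 0.191] 0.041857813426733975 [ 0.002  0.009 -0.006  0.003 -0.004  0.   ]
[0.53790339 0.37820884 0.17750444]
1 rows of [14.992, 10.0069, -2.7711, -0.006, 0.01, 0.0045] |shift| 18.2 deg 0.72
```

View pics/w14.png

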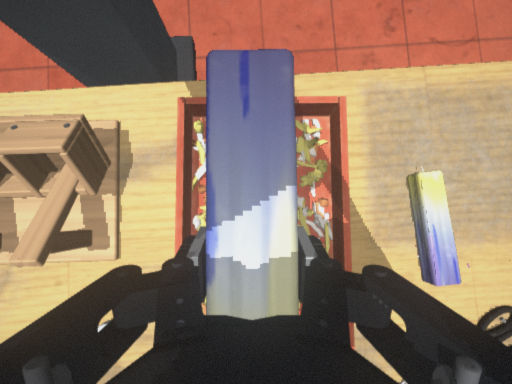

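View pics/s14.png

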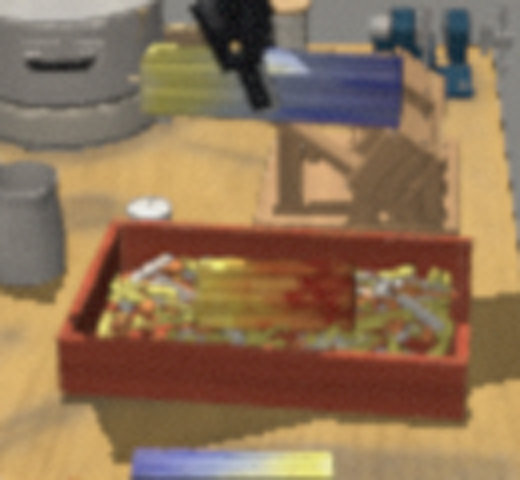

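>>> apply_moves(
  rows=[
    [[4,3,-1,-0.002,0.003,0.001,1],[4,3,-1,-0.002,0.003,0.001,1],[4,2,-1,-0.001,0.002,0.001,1],[3,2,0,-0.001,0.002,0.001,1],[0,0,0,0,0,0,1],[0,0,0,0,0,0,1],[0,0,0,0,0,0,1],[0,0,0,0,0,0,1],[0,0,0,0,0,0,1],[0,0,0,0,0,0,1]],
  ],
)

```text
clock: 18.77
ee_pos: [0.5359, 0.377, 0.1773]
ee_rot: [[-0.352, 0.059, 0.934], [0.02, 0.998, -0.055], [-0.936, -0.001, -0.353]]
wrist_force: [0.1, 0.1, -3.5]
width: 0.0414
```

```bash
python3 - <<'E'
from h import *
A,s=cur(); print(s['clock'],A.round(3),s['width'],s['qd'].round(3))
P=lay(.19,dx=.003); rows(A,P,n=1)
im=vision.read_camera('side'); t=vision.read_camera('top')
# heights/ends from side view, plane y=.378 -> ends of tall/short (visible near face y=.40)
a=cv2.resize(im[150:270,180:310],None,fx=3,fy=3,interpolation=cv2.INTER_CUBIC)
b=cv2.resize(t[140:260,150:280],None,fx=3,fy=3,interpolation=cv2.INTER_CUBIC)
cv2.imwrite('pics/s15.png',cv2.cvtColor(np.hstack([a,b]),cv2.COLOR_RGB2BGR))
E
```

```text
18.7667 [[-0.352  0.059  0.934  0.536]
 [ 0.02   0.998 -0.055  0.377]
 [-0.936 -0.001 -0.353  0.177]
 [ 0.     0.     0.     1.   ]] 0.04136567158311492 [ 0.    -0.002 -0.003 -0.002 -0.001 -0.002]
1 rows of [-0.9002, 1.2958, 1.6808, -0.001, 0.0001, 0.0005] |shift| 2.3 deg 0.06
```

View pics/s15.png

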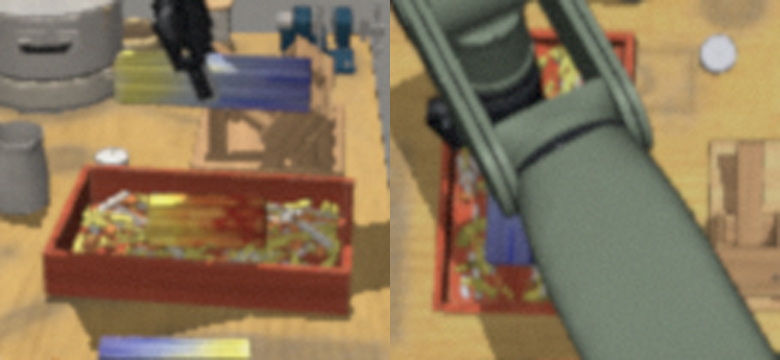

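```bash
python3 - <<'E'
from h import *
def ony(c,y):
    e,d=ray('side',(180+c[0]/3,150+c[1]/3)); return (e+d*(y-e[1])/d[1]).round(4)
for c in [(115,101),(310,110),(115,51),(310,59)]: print('tall',c,ony(c,.399))
for c in [(150,243),(267,249)]: print('short',c,ony(c,.40))
E
```

```text
tall (115, 101) [0.6262 0.399  0.1758]
tall (310, 110) [0.4432 0.399  0.1713]
tall (115, 51) [0.6245 0.399  0.2264]
tall (310, 59) [0.4447 0.399  0.2227]
short (150, 243) [0.5964 0.4    0.0233]
short (267, 249) [0.4809 0.4    0.0206]
```

```bash
python3 - <<'E'
from bench import robot
print(robot.finish_job())
E
```

```text
the job is handed in; nothing more can be done
None
```

I drew the shorter (red-yellow) candle from the rack, laid it lengthwise in the middle of the chip tray and let go. I then drew out the taller (blue-yellow) one and handed the job in while holding it level and lengthwise above the laid candle. `finish_job` gives no verdict. The clock read about 18.8 s of the 53 s allowed just before I handed in.

**Tall candle:** In the last side view its middle is at about x 0.535 m and 0.197 m up. It is about 1.4° off level, touching nothing I could see. The fingers read 41.4 mm apart at the 70 N grip I set, and the arm was still. Its sideways position (y 0.377 m, tray middle 0.378 m) comes from the tool position, because the arm covered the tray in the top view.

**Short candle:** It lies on the chips near the tray's middle, at about x 0.539 m against 0.5415 m for the tray, and level to about 1.5°. The wrist view showed it aligned with the tray. Its sideways position was judged by eye, not measured.

**Bystanders:** I saw the tealight standing in place in the final views. I kept clear of the glass dish and spool but did not measure their positions afterwards.

**What disagreed:**
- **Approach overshoot:** on the first approach to the short candle the arm overshot by about 24 mm with nothing touched. I corrected it with slower steps.
- **Finger opening:** it read 41.6 mm on the short candle, which is 45 mm wide. I took this as pad compression or a reading offset.
- **Candle ends and rack rim:** in some views these sat a few millimetres (up to about 13 mm) from where I had predicted.

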